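Set up the coffee machine for descaling and open the safety-capped descaler

ROBOT

A 6-joint arm with a two-finger parallel gripper is mounted at the origin on the work surface. World frame = base frame: x ahead of the robot, y to its left, z up, the work surface at z = 0. Lengths are in m, angles in rad, forces in N, time in s.
With the tool pointing down it reaches from about 0.25 to 0.775 m from the base axis. Payload 4 kg.
Tool frame: the origin (TCP) lies on the centre line of the jaws, within the pads' length; the fingertips stand 25 mm ahead of it and the grasp point (between the pads) lies 6 mm ahead of it; z points along the fingers, y is the line along which they close (so a half turn about z gives the same grasp; the last joint's range is limited). The gripper opens to 94 mm and grips with 3 to 60 N. Pads are 16 mm wide; open, the fingers measure 119 mm over their backs; the gripper's body (75 mm by 177 mm) begins 78 mm behind the grasp point.
Start: joints at [-1.309, 0.087, 1.371, -0, 1.684, -0.103], TCP at [0.196, -0.514, 0.231] pointing down, gripper open.
Joint ranges: [-3.1, 3.1], [-0.76, 2.03], [0.27, 2.55], [-1.08, 4.22], [0.17, 2.65], [-2.57, 2.57]. Speed limits (rad/s): [2.79, 2.79, 3.14, 3.14, 3.14, 3.14].

INTERFACE

Orientations are given as [roll, pitch, yaw] about the fixed x, y, z axes, in that order (R = Rz(yaw) Ry(pitch) Rx(roll)).
In Python, from bench import sensors, optics, ticket gives the robot as it stands.
- The arm moves only by the tool send_rows, never from a script. Its argument "rows" is a list of rows, each a list of 6 numbers: the shift along the world's x, y, z in mm, then the turn, a rotation vector about the world's x, y, z in rad. In form: [[x, y, z, wx, wy, wz], ...]. A call has 1 to 8 rows; each row shifts and turns the commanded pose from where the row before left it; what a row does not reach is not made up. A row lasts 1/12 s, in which the tool goes at most 41.7 mm and 7.16 degrees, less where a joint would pass 70% of its speed; a pose out of reach is approached as far as the arm can. A call is refused whole if a number of a shift passes 41.7 or a number of a turn 0.125, either way. A call with a gripper value outside its range is refused whole. "grip" is the finger opening in mm, from 0 to 94, set as the call begins (left out, the last holds). The fingers move at their own pace and stop on an object; the grip force is fixed at half the most. Time passes only in rows, so rows that do not move let the fingers close. It gives the time, the measured TCP pose, the force, the opening and the grip force at its end, in the units of the state.
- sensors.get_obs(): the state, without advancing time (a new reading comes with each control period).
- optics.snapshot(name): name is "side" or "top"; returns the picture (384x512x3 uint8, red, green, blue); there is no depth.
- optics.camera_model(name): a dict with "vertical_fov" (degrees; the focal length in pixels is half the picture's height over the tangent of half this angle, whatever the lens; pixels are square), "cx", "cy" (the principal point, pixels), "k1" (the pictures are not rectified: a ray, as slopes to the right and down, at radius r is drawn at 1 + k1 r^2 times it, then the intrinsics apply), "R" (3x3) and "t" (3): a world point X has camera coordinates R X + t. Camera axes: x right, y down, z forward; pixel columns grow to the right and rows downward; lengths in m; the calibration is good to about 2 mm. A picture is of the moment at which its call begins. camera_model takes no time and is no camera call.
- ticket.close_job(): hands the job in; it is judged then, once.
The state is a dict: "time": time; "joint_positions": joint angles; "qvel": joint speeds; "joint_torque": joint torques, N m; "tool_pos": TCP position; "ee_rot": TCP orientation; "wrist_force": force on the tool from outside, world axes, zero at the start; "wrist_torque": the same for the moment, N m; "width": finger opening in m; "finger_force": force on a finger pad.
Only numpy, scipy, OpenCV 4.12 (cv2) and the standard library are available. Lean on these libraries where they do the work, as an engineer would, in place of code of your own. Each camera call takes 0.05 s, during which the arm holds its last target. There are 200 camera calls.

TASK

Get the coffee machine ready for descaling: first slide the mode slider on its front deck to the one long tick mark, and leave it there. Then open the descaler jug that stands in the steel counter holder: press its push-and-turn safety cap down, twist it counter-clockwise (seen from above) while pressed until it is free, lift it off, and finish while still holding the cap level and still, straight above the open jug and about 5 to 12 cm clear of its mouth. Leave the crockery, bottle, canister, can and spoon where they are.

Things in the scene. Friction and masses are not known exactly. Their poses are not given: they have to be found in the camera images.
- coffee_machine: Fixed coffee machine with a black tower (240 wide, 190 deep, 310 high) and steel brew head that overhangs the deck by 90 at heights 230 to 320. Origin: on the table, below the middle of the tower's front face. Its -x points out of its front (towards the middle of the table); along that, from 0 to -250, runs a steel deck 240 wide and 30 high, with a drip grate and, at its front, the mode slider.
- mode_slider (a joint): Mode slider, m: 0 at one end of its travel, 0.08 at the other, growing along the machine's +y. The long tick mark is at 0.060; short ticks stand every 0.010. It starts between 0 and 0.025, stays where it is left, and takes about 1.5 N to move.
- mode_slider_top (a point): Middle of the top of the slider's black grip. The grip is a block 20 mm along the travel, 28 mm across it and 40 mm high, above a grey track bar 40 mm wide, 130 long and 14 high that lies on the deck (so the grip's foot is 45 mm and its top 85 mm above the table). A thin white line on its top shows its middle.
- mode_mark (a point): Where mode_slider_top is when the slider stands exactly at the long tick mark (a black line 40 mm long and 4 wide on the deck, between the track and the drip grate; the other ticks are 7 mm long).
- jug: Descaler jug: white square plastic jug, 84 x 84 mm, with a round shoulder at heights 114 to 131 and a neck; it stands in a steel holder 96 x 96 mm, 30 high, fixed to the table, so it neither turns nor lifts. Origin: centre of the holder's underside, on the table; z up.
- jug_mouth (a point): Centre of the top rim of the jug's neck, 168 mm above the table. The neck with its lugs is 42 mm wide, below it the shoulder's top is at 131 mm.
- seal (a joint): Spring-loaded seal plug (24 mm wide) in the neck, right under the cap's ceiling: how far the cap presses it down, m: 0 at rest, 0.008 when the cap is fully pressed and sits on the rim. It resists with 8 N at the start, 14 N fully down. The plug stays in the jug and stands 8 mm out of the rim.
- cap: Grey ribbed push-and-turn safety cap, loose, 52 mm wide, 36 high, 40 g. Origin: centre of its lower edge, 145 mm above the table while closed; z up. Unpressed it turns only about 7 degrees. Pressed down 5.5 mm or more (at most 8) and turned counter-clockwise from above (yaw grows) by 45 to 75 degrees (aim for 60; firm stop at 79) it lifts straight off. Closed, its yaw is the jug's.
- cap_top (a point): Centre of the cap's flat top, 36 mm above its origin, 181 mm above the table while closed. Fingers have free room beside the cap down to 10 mm below its lower edge.
- canister: Bystander: loose steel coffee canister with a wooden lid, 81 mm wide, 128 high. Origin: centre of its underside.
- syrup: Bystander: loose amber glass syrup bottle with a small black cap, 62 mm wide, 142 high. Origin: centre of its underside.
- cup: Bystander: loose white espresso cup, 60 mm wide, 55 high, on the drip grate (30 mm above the table). Origin: centre of its underside.
- mug: Bystander: loose blue mug, 80 mm wide, 90 high, handle at its +y. Origin: centre of its underside.
- drink_can: Bystander: loose aluminium drink can, 62 mm wide, 115 high. Origin: centre of its underside.
- sugar_bowl: Bystander: loose blue bowl, 100 mm wide, 50 high. Origin: centre of its underside.
- spoon: Bystander: loose steel spoon lying on the table.
Things that resemble listed ones, but are neither listed nor needed, are in the scene too. Of the things that look like the cap, the largest one is meant.

How it is judged:
On the way, in this order (a step that is already met when the one before it is completed fails the run):
1. the mode slider stands at the long mark, with the cap still closed on the jug (value of joint mode_slider between 0.052 and 0.068 m and z of cap in the frame of jug below 0.149 m), for 0.2 s.
2. the cap is pressed down (value of joint seal above 0.004 m), for 0.05 s.
At the end, for the whole second after the job is handed in: The slider is within 8 mm of the long mark, and the gripper holds the cap at rest, off the jug, with its lower edge 35 to 150 mm above the mouth, within 30 mm of straight above it and within 17 degrees of level (value of joint mode_slider between 0.052 and 0.068 m and z of cap in the frame of jug_mouth between 0.035 and 0.15 m and horizontal distance between cap and jug_mouth below 0.03 m and angle between cap's own z axis and vertical below 0.3 rad and contact force between the fingers and cap above 1 N and contact force between cap and jug below 0.2 N and linear speed of cap below 0.05 m/s); the arm keeps its last pose, push and grip.
It fails at once if a bystander (canister, syrup bottle, cup, mug, can, bowl or spoon) is moved by more than 30 mm (distance of any of canister, syrup, cup, mug, drink_can, sugar_bowl, spoon from where it was at the start of the episode above 0.03 m).
It also fails if it takes over 53 s, if anything falls off the work surface, if the arm or the gripper's body presses on something with over 40 N, if the wrist force passes 120 N, or if a joint passes its speed limit or range.

## Working session

There is one attempt and no reset: what is moved stays moved. The work goes in short steps, Python scripts to look and compute and a tool call to move; the robot and the scene stay as the last step left them, time stands still between calls to the robot, and variables do not carry over. Pictures are saved under pics/ and viewed, at most 10 in all, crops included, and the job is handed in when it is done.

Besides the shell and the picture viewer there is one more tool, called after "Emit:" as name(argument=value, ...) on one line, values as JSON. send_rows: Moves the arm, as the interface text tells. Its arguments: {"type":"object","properties":{"rows":{"type":"array"},"grip":{"type":"number"}},"required":["rows"]}

```bash
mkdir -p pics
cat > h.py <<'E'
import numpy as np, cv2
from bench import sensors, optics, ticket
def K(n):
    m=optics.camera_model(n); f=192/np.tan(np.radians(m["vertical_fov"])/2)
    return m,f
def proj(n,X):
    m,f=K(n); c=np.array(m["R"])@np.array(X,float)+np.array(m["t"]); s=c[:2]/c[2]; s=s*(1+m["k1"]*(s@s))
    return np.array([m["cx"],m["cy"]])+f*s
def ray(n,p):
    m,f=K(n); d=(np.array(p,float)-[m["cx"],m["cy"]])/f; s=d.copy()
    for _ in range(30): s=d/(1+m["k1"]*(s@s))
    R=np.array(m["R"]); return -R.T@np.array(m["t"]), R.T@np.array([s[0],s[1],1])
def atz(n,p,z):
    o,d=ray(n,p); return o+d*(z-o[2])/d[2]
def tri(p,q):
    A=[];b=[]
    M=np.zeros((3,3));v=np.zeros(3);L=[]
    for n,x in (("side",p),("top",q)):
        o,d=ray(n,x); d=d/np.linalg.norm(d); P=np.eye(3)-np.outer(d,d); M+=P; v+=P@o; L.append((P,o))
    X=np.linalg.solve(M,v); return X,[np.linalg.norm(P@(X-o)) for P,o in L]
def snap(n,f,crop=None,s=1):
    i=optics.snapshot(n)[:,:,::-1]
    if crop: x0,y0,x1,y1=crop; i=i[y0:y1,x0:x1]
    cv2.imwrite("pics/"+f,cv2.resize(i,None,fx=s,fy=s,interpolation=cv2.INTER_CUBIC))
E
python3 - <<'E'
from h import *
for n in("side","top"): snap(n,n+"0.png",s=1.5); print(n,ray(n,(256,192)))
print(sensors.get_obs())
E
```

```text
side (array([-0.42935654,  0.64611904,  0.92083216]), array([ 0.69584755, -0.40583463, -0.59298834]))
top (array([0.26981008, 0.03502656, 1.38553751]), array([ 0.23047541,  0.01683   , -0.97296537]))
{'time': 0.1, 'joint_positions': array([-1.30909152e+00,  8.78777841e-02,  1.37205590e+00, -4.37611317e-05,
        1.68355636e+00, -1.03110490e-01]), 'qvel': array([-8.72987377e-04, -1.23334095e-03, -5.26713816e-03,  3.32544591e-03,
        3.32402617e-04, -8.05015015e-05]), 'joint_torque': array([ 1.22570851e-03, -3.41253090e+01, -3.03302407e+01,  7.18658161e-02,
        3.04182200e-02, -1.06377634e-04]), 'tool_pos': array([ 0.19609551, -0.51340728,  0.22944691]), 'ee_rot': array([-3.13970086e+00, -1.52033093e-04,  3.64810265e-01]), 'wrist_force': array([0.09255603, 0.16547866, 0.10170847]), 'wrist_torque': array([ 0.02600691, -0.02015463,  0.03766292]), 'finger_force': 0.0, 'width': 0.09397458921332183}
```

View pics/side0.png

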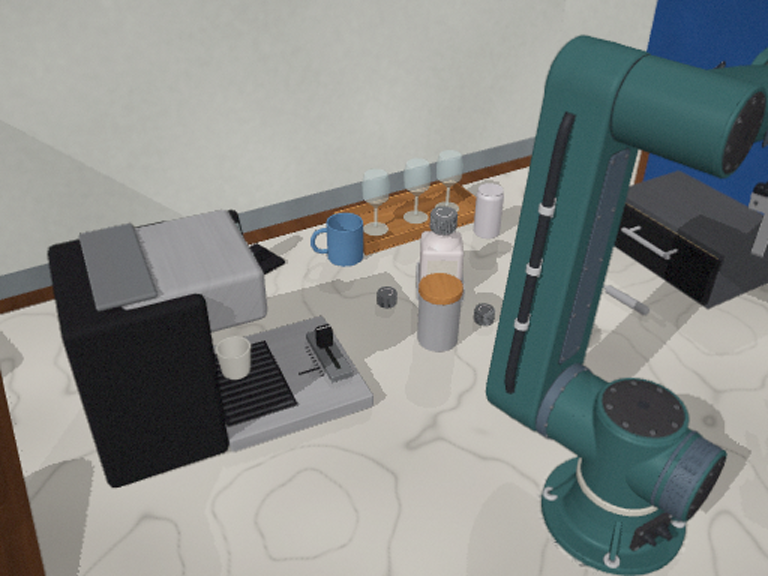

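View pics/top0.png

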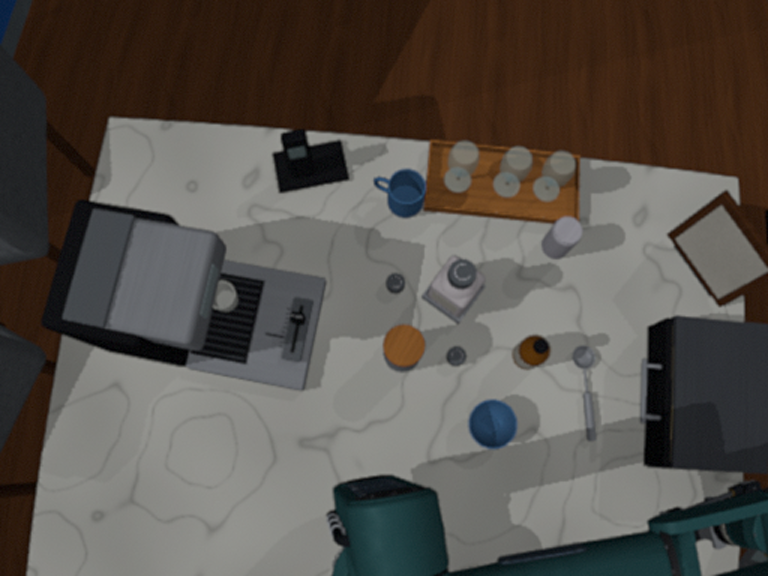

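The side view shows the jug with its cap at (443,220)/1.5 px, the slider grip at (323,335)/1.5 and the long tick at (310,373)/1.5. In the top view the cap is at (462,272)/1.5, the grip at (298,316)/1.5 and the long tick at (275,335)/1.5.

Things that could be taken for the cap, in top view /1.5: the cap on the jug (462,272), a small loose cap (395,283), a small loose cap (456,355) and the syrup bottle's black cap (540,346). The one on the jug is the largest and matches the description. Next is a close crop to check it.

Run:
```python
from h import *
T=optics.snapshot("top")[:,:,::-1]; S=optics.snapshot("side")[:,:,::-1]
def c(i,x,y,w=64,h=48): return cv2.resize(i[y:y+h,x:x+w],(w*6,h*6),interpolation=cv2.INTER_CUBIC)
print("crops x6: top slider (165,188), top cap(275,160); side slider(190,210), side cap (265,130)")
cv2.imwrite("pics/c1.png",np.vstack([np.hstack([c(T,165,188),c(T,275,160)]),np.hstack([c(S,190,210),c(S,265,130)])]))
```

```text
crops x6: top slider (165,188), top cap(275,160); side slider(190,210), side cap (265,130)
```

View pics/c1.png

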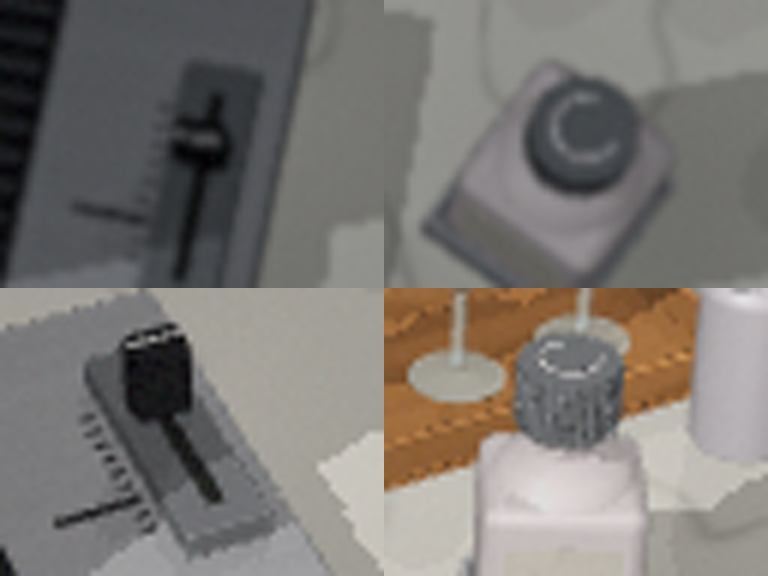

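The crop confirms the large ribbed cap on the jug. Readings:
- Cap top: top view (308.5,181.2), side view (295.8,141).
- Grip line: top (198.7,210.9), side (216.2,218.2).
- Long tick: top (177.5,222.7)–(189.5,224.5), side (199.2,249.2)–(213.3,245).

Run:
```python
from h import *
np.set_printoptions(precision=4,suppress=True)
print("cap",tri((295.8,141),(308.5,181.2)),atz("top",(308.5,181.2),.181),atz("side",(295.8,141),.181))
print("grip",tri((216.2,218.2),(198.7,210.9)),atz("top",(198.7,210.9),.085),atz("side",(216.2,218.2),.085))
for a in[("top",(177.5,222.7)),("top",(189.5,224.5)),("side",(199.2,249.2)),("side",(213.3,245))]: print("tick",a,atz(*a,.03))
# slot direction: track edges top view z=.044
for p in [(190/6+165,62/6+188),(262/6+165,72/6+188)]: print("track end",atz("top",p,.044))
# deck front edge
for p in[(325/1.5,278/1.5),(304/1.5,387/1.5)]: print("deck front",atz("top",p,.03))
for n,p in [("canister",(404,347)),("mug",(406,193)),("can",(562,238)),("syrup",(535,350)),("cup",(224,296)),("bowl",(493,423))]: print(n,atz("top",np.array(p)/1.5,.1))
```

```text
cap (array([ 0.6004, -0.0876,  0.1819]), [np.float64(8.608223870199885e-05), np.float64(8.608223870207202e-05)]) [ 0.6007 -0.0877  0.181 ] [ 0.6016 -0.0886  0.181 ]
grip (array([0.5041, 0.2227, 0.0819]), [np.float64(0.0004705233901959559), np.float64(0.0004705233901959843)]) [0.5033 0.2219 0.085 ] [0.501  0.2246 0.085 ]
tick ('top', (177.5, 222.7)) [0.4695 0.2908 0.03  ]
tick ('top', (189.5, 224.5)) [0.4678 0.2528 0.03  ]
tick ('side', (199.2, 249.2)) [0.4692 0.2918 0.03  ]
tick ('side', (213.3, 245)) [0.4658 0.2526 0.03  ]
track end [0.5493 0.239  0.044 ]
track end [0.5478 0.2013 0.044 ]
deck front [0.6001 0.1837 0.03  ]
deck front [0.3695 0.1996 0.03  ]
canister [0.461  0.0071 0.1   ]
mug [0.7786 0.0318 0.1   ]
can [ 0.7148 -0.2945  0.1   ]
syrup [ 0.4795 -0.2489  0.1   ]
cup [0.5264 0.3728 0.1   ]
bowl [ 0.3313 -0.1758  0.1   ]
```

Emit:
send_rows(rows=[[12.8,30.6,0,0,0,0.0475],[12.8,30.6,0,0,0,0.0475],[12.8,30.6,0,0,0,0.0475],[12.8,30.6,0,0,0,0.0475],[12.8,30.6,0,0,0,0.0475],[12.8,30.6,0,0,0,0.0475],[12.8,30.6,0,0,0,0.0475],[12.8,30.6,0,0,0,0.0475]], grip=60)

```text
time: 0.87
tool_pos: [0.2988, -0.2674, 0.2304]
ee_rot: [3.141, -0.0, 0.747]
wrist_force: [-0.3, 0.3, 0.4]
width: 0.0599
finger_force: 0.0
```

Emit:
send_rows(rows=[[12.8,30.6,0,0,0,0.0475],[12.8,30.6,0,0,0,0.0475],[12.8,30.6,0,0,0,0.0475],[12.8,30.6,0,0,0,0.0475],[12.8,30.6,0,0,0,0.0475],[12.8,30.6,0,0,0,0.0475],[12.8,30.6,0,0,0,0.0475],[12.8,30.6,0,0,0,0.0475]])

```text
time: 1.53
tool_pos: [0.4012, -0.0225, 0.2305]
ee_rot: [3.141, -0.0, 1.127]
wrist_force: [1.2, 0.7, -0.2]
width: 0.0599
finger_force: 0.0
```

Emit:
send_rows(rows=[[12.8,30.6,0,0,0,0.0475],[12.8,30.6,0,0,0,0.0475],[12.8,30.6,0,0,0,0.0475],[12.8,30.6,0,0,0,0.0475],[12.8,30.6,0,0,0,0.0475],[12.8,30.6,0,0,0,0.0475],[12.8,30.6,0,0,0,0.0475],[12.8,30.6,0,0,0,0.0475]])

```text
time: 2.2
tool_pos: [0.5036, 0.2223, 0.2302]
ee_rot: [-3.141, 0.0, 1.508]
wrist_force: [0.7, -1.2, 0.3]
width: 0.06
finger_force: 0.0
```

Emit:
send_rows(rows=[[0,0,0,0,0,0],[0,0,0,0,0,0],[0,0,0,0,0,0],[0,0,0,0,0,0]])

```text
time: 2.53
tool_pos: [0.5031, 0.2195, 0.2306]
ee_rot: [3.142, 0.0, 1.503]
wrist_force: [0.4, -0.5, -0.3]
width: 0.0603
finger_force: 0.0
```

Emit:
send_rows(rows=[[0,3.5,-20,0,0,0],[0,0,-24,0,0,0],[0,0,-24,0,0,0],[0,0,-24,0,0,0],[0,0,-22,0,0,0],[0,0,-20,0,0,0],[0,0,-14,0,0,0],[0,0,0,0,0,0]])

```text
time: 3.2
tool_pos: [0.5009, 0.2219, 0.0791]
ee_rot: [-3.135, 0.003, 1.503]
wrist_force: [-0.5, -0.0, -0.8]
width: 0.0598
finger_force: 0.0
```

Emit:
send_rows(rows=[[0,0,0,0,0,0],[0,0,0,0,0,0],[0,0,0,0,0,0],[0,0,0,0,0,0],[0,0,0,0,0,0],[0,0,0,0,0,0]], grip=14)

```text
time: 3.7
tool_pos: [0.5038, 0.2242, 0.0833]
ee_rot: [3.14, -0.0, 1.505]
wrist_force: [-0.2, -0.2, -0.4]
width: 0.0235
finger_force: 0.0
```

Emit:
send_rows(rows=[[0,0,0,0,0,0],[0,0,0,0,0,0],[0,0,0,0,0,0],[0,0,0,0,0,0]])

```text
time: 4.03
tool_pos: [0.5038, 0.2242, 0.0831]
ee_rot: [3.141, -0.0, 1.505]
wrist_force: [-0.5, -0.7, 2.6]
width: 0.02
finger_force: 30.0
```

Emit:
send_rows(rows=[[-6.4,0.43,0,0,0,0],[-6.4,0.43,0,0,0,0],[-6.4,0.43,0,0,0,0],[-6.4,0.43,0,0,0,0],[-6.4,0.43,0,0,0,0],[-6.4,0.43,0,0,0,0],[0,0,0,0,0,0],[0,0,0,0,0,0]])

```text
time: 4.7
tool_pos: [0.4637, 0.2274, 0.083]
ee_rot: [-3.14, -0.001, 1.505]
wrist_force: [-1.0, 1.8, 7.0]
width: 0.0197
finger_force: 30.0
```

Emit:
send_rows(rows=[[0,0,0,0,0,0],[0,0,0,0,0,0]])

```text
time: 4.87
tool_pos: [0.464, 0.2274, 0.083]
ee_rot: [-3.14, -0.001, 1.505]
wrist_force: [-1.9, 2.7, 7.2]
width: 0.0199
finger_force: 30.0
```

Emit:
send_rows(rows=[[0,0,0,0,0,0],[0,0,0,0,0,0],[0,0,0,0,0,0],[0,0,0,0,0,0],[0,0,0,0,0,0],[0,0,0,0,0,0]], grip=60)

```text
time: 5.37
tool_pos: [0.4647, 0.2264, 0.082]
ee_rot: [-3.141, 0.001, 1.505]
wrist_force: [-0.2, 0.3, 0.4]
width: 0.0564
finger_force: 0.0
```

Emit:
send_rows(rows=[[0,0,15,0,0,0],[0,0,25,0,0,0],[0,0,30,0,0,0],[0,0,30,0,0,0],[0,0,30,0,0,0],[0,0,30,0,0,0],[0,0,17,0,0,0],[0,0,0,0,0,0]])

```text
time: 6.03
tool_pos: [0.4669, 0.2272, 0.2648]
ee_rot: [3.133, -0.004, 1.505]
wrist_force: [-0.1, -0.2, 0.7]
width: 0.06
finger_force: 0.0
```

Run:
```python
from h import *
snap("side","s2.png",(180,200,244,248),8)
print(sensors.get_obs()["tool_pos"])
for z in (0,):print(proj("side",(.465,.2255,.085)),proj("side",(.468,.272,.03)))
```

```text
[0.46597925 0.22694032 0.26177234]
[221.99612393 226.01314433] [206.26735198 246.95802057]
```

View pics/s2.png

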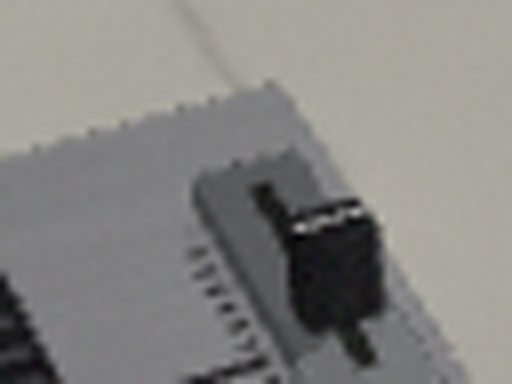

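The grip line is now at (221.0,227.1) in side pixels, about 1 px from the predicted mark position (222,226), so the slider stands at the long tick. Next I go above the cap.

Emit:
send_rows(rows=[[11.3,-26.2,0,0,0,0],[11.3,-26.2,0,0,0,0],[11.3,-26.2,0,0,0,0],[11.3,-26.2,0,0,0,0],[11.3,-26.2,0,0,0,0],[11.3,-26.2,0,0,0,0],[11.3,-26.2,0,0,0,0],[11.3,-26.2,0,0,0,0]], grip=84)

```text
time: 6.75
tool_pos: [0.5548, 0.0157, 0.2564]
ee_rot: [-3.137, -0.0, 1.505]
wrist_force: [0.4, -0.0, -0.6]
width: 0.0837
finger_force: 0.0
```

Emit:
send_rows(rows=[[11.3,-26.2,0,0,0,0],[11.3,-26.2,0,0,0,0],[11.3,-26.2,0,0,0,0],[11.3,-26.2,0,0,0,0],[0,0,0,0,0,0],[0,0,0,0,0,0],[0,0,0,0,0,0],[0,0,0,0,0,0]])

```text
time: 7.42
tool_pos: [0.6, -0.0866, 0.2585]
ee_rot: [-3.14, -0.001, 1.506]
wrist_force: [0.4, -0.6, 0.2]
width: 0.084
finger_force: 0.0
```

Run:
```python
from h import *
o=sensors.get_obs(); print(o["tool_pos"],o["ee_rot"],o["joint_positions"])
p=atz("side",(221,227.1),.085)[:2]; print(p, (p-[.468,.272])@[-.9977,.067])
```

```text
[ 0.60000478 -0.08655564  0.2585212 ] [-3.13981297e+00 -7.68231679e-04  1.50606625e+00] [-2.37015880e-01  2.11775564e-01  1.17474304e+00  4.59701197e-04
  1.75695907e+00 -1.72201828e-01]
[0.4623705  0.22970049] 0.002782486655182973
```

Emit:
send_rows(rows=[[1,-1,-14,0,0,0],[0,0,-16,0,0,0],[0,0,-16,0,0,0],[0,0,-15,0,0,0],[0,0,-14,0,0,0],[0,0,-11,0,0,0],[0,0,0,0,0,0],[0,0,0,0,0,0]])

```text
time: 8.08
tool_pos: [0.6012, -0.0878, 0.1731]
ee_rot: [-3.14, -0.0, 1.506]
wrist_force: [0.2, 0.0, 0.1]
width: 0.084
finger_force: 0.0
```

Emit:
send_rows(rows=[[0,0,0,0,0,0],[0,0,0,0,0,0],[0,0,0,0,0,0],[0,0,0,0,0,0],[0,0,0,0,0,0],[0,0,0,0,0,0],[0,0,0,0,0,0],[0,0,0,0,0,0]], grip=40)

```text
time: 8.75
tool_pos: [0.6018, -0.0889, 0.174]
ee_rot: [3.141, 0.0, 1.505]
wrist_force: [-0.4, -0.4, 1.6]
width: 0.0515
finger_force: 30.0
```

Emit:
send_rows(rows=[[0,0,-2,0,0,0],[0,0,-2,0,0,0],[0,0,-2,0,0,0],[0,0,-2,0,0,0],[0,0,0,0,0,0],[0,0,0,0,0,0],[0,0,0,0,0,0],[0,0,0,0,0,0]])

```text
time: 9.42
tool_pos: [0.6019, -0.0889, 0.169]
ee_rot: [3.139, 0.001, 1.505]
wrist_force: [-3.1, 0.3, 11.0]
width: 0.0515
finger_force: 30.0
```

Emit:
send_rows(rows=[[0,0,-1.5,0,0,0],[0,0,-1.5,0,0,0],[0,0,0,0,0,0],[0,0,0,0,0,0],[0,0,0,0,0,0]])

```text
time: 9.83
tool_pos: [0.6019, -0.0889, 0.1666]
ee_rot: [3.138, 0.001, 1.505]
wrist_force: [-4.9, 0.9, 12.3]
width: 0.0518
finger_force: 30.0
```

Emit:
send_rows(rows=[[0,0,-1.5,0,0,0],[0,0,0,0,0,0],[0,0,0,0,0,0.07],[0,0,0,0,0,0.07],[0,0,0,0,0,0.07],[0,0,0,0,0,0.07],[0,0,0,0,0,0.07],[0,0,0,0,0,0.07]])

```text
time: 10.5
tool_pos: [0.6025, -0.0885, 0.166]
ee_rot: [3.137, 0.002, 1.928]
wrist_force: [-3.4, 1.8, 14.7]
width: 0.0515
finger_force: 30.0
```

Run:
```python
from h import *
o=sensors.get_obs(); print(o["tool_pos"],o["ee_rot"],o["wrist_force"],o["wrist_torque"])
```

```text
[ 0.60245297 -0.08848403  0.16597191] [3.13681562e+00 2.30303087e-03 1.92834543e+00] [-3.40157616  1.77854838 14.67503419] [ 0.36180067  0.81904696 -0.0737016 ]
```

Emit:
send_rows(rows=[[0,0,0,0,0,0.08],[0,0,0,0,0,0.08],[0,0,0,0,0,0.08],[0,0,0,0,0,0.08],[0,0,0,0,0,0.08],[0,0,0,0,0,0.08],[0,0,0,0,0,0.08],[0,0,0,0,0,0.08]])

```text
time: 11.17
tool_pos: [0.6028, -0.0884, 0.166]
ee_rot: [3.139, 0.005, 2.569]
wrist_force: [-3.7, 2.0, 14.4]
width: 0.0517
finger_force: 30.0
```

Run:
```python
from h import *
S=optics.snapshot("side")[:,:,::-1]; T=optics.snapshot("top")[:,:,::-1]
c=lambda i,x,y:cv2.resize(i[y:y+64,x:x+64],(384,384),interpolation=cv2.INTER_CUBIC)
cv2.imwrite("pics/c3.png",np.hstack([c(S,264,120),c(T,276,150)]))
o=sensors.get_obs(); print(o["tool_pos"],o["ee_rot"],o["wrist_force"],o["wrist_torque"])
```

```text
[ 0.6027848  -0.08850563  0.16595141] [3.1387745  0.00538444 2.56682971] [-2.62419229  1.16286914 13.61199581] [0.35648196 0.56259122 0.01906139]
```

View pics/c3.png

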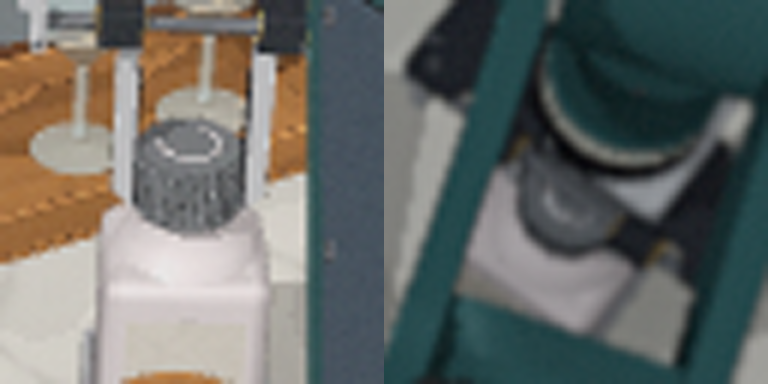

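The arc mark on the cap top at side px (295,144) has turned with the gripper: its gap moved from upper right to upper left. The cap did turn about 60°, so I lift it.

Emit:
send_rows(rows=[[0,0,4,0,0,0],[0,0,6,0,0,0],[0,0,8,0,0,0],[0,0,8,0,0,0],[0,0,8,0,0,0],[0,0,8,0,0,0],[0,0,0,0,0,0],[0,0,0,0,0,0]])

```text
time: 11.93
tool_pos: [0.6019, -0.0888, 0.2034]
ee_rot: [3.141, 0.001, 2.565]
wrist_force: [-0.2, 0.1, -0.2]
width: 0.0516
finger_force: 30.0
```

Force is gone, so the cap is free. I raise it further.

Emit:
send_rows(rows=[[0,0,10,0,0,0],[0,0,12,0,0,0],[0,0,14,0,0,0],[0,0,14,0,0,0],[0,0,12,0,0,0],[0,0,8,0,0,0],[0,0,0,0,0,0],[0,0,0,0,0,0]])

```text
time: 12.6
tool_pos: [0.6018, -0.0888, 0.2736]
ee_rot: [3.141, 0.001, 2.565]
wrist_force: [-0.3, -0.1, -1.4]
width: 0.0519
finger_force: 30.0
```

Emit:
send_rows(rows=[[0,0,0,0,0,0],[0,0,0,0,0,0],[0,0,0,0,0,0],[0,0,0,0,0,0],[0,0,0,0,0,0],[0,0,0,0,0,0]])

```text
time: 13.1
tool_pos: [0.6015, -0.0887, 0.2727]
ee_rot: [-3.142, -0.0, 2.565]
wrist_force: [-0.7, 0.2, -0.4]
width: 0.0515
finger_force: 30.0
```

Run:
```python
from h import *
snap("side","s4.png",s=1.5)
o=sensors.get_obs(); print(o["tool_pos"],o["ee_rot"],o["finger_force"],o["width"]); print(proj("side",o["tool_pos"])*1.5)
```

```text
[ 0.60156725 -0.08871361  0.27283792] [-3.14157379e+00 -2.79105413e-04  2.56483052e+00] 29.99901508446783 0.052110881623980705
[446.48090818 169.55246519]
```

View pics/s4.png

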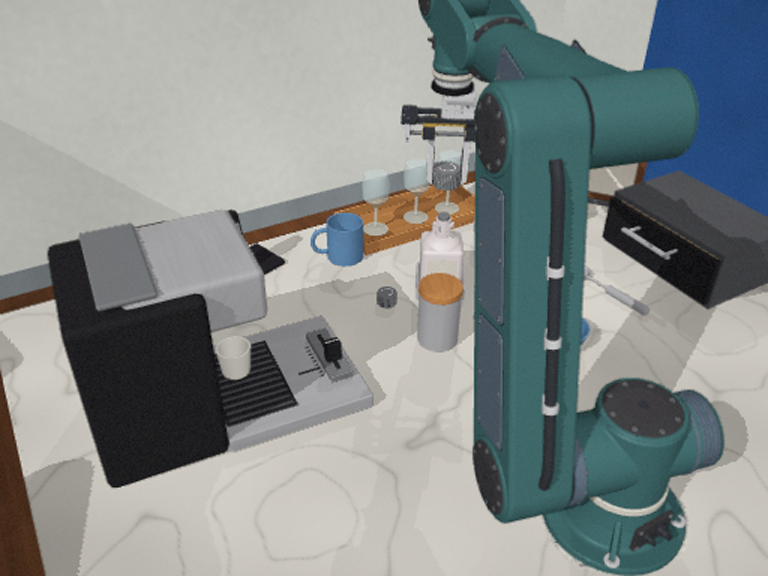

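The picture shows the cap held level in the fingers at (446,177), above the open neck and plug at (443,220). The slider grip at (331,347) is still at the long tick, and the bystanders in this view stand where they were.

```bash
python3 -c "
from bench import ticket; print(ticket.close_job())"
```

```text
the job is handed in; nothing more can be done
None
```

I handed the job in at about 13 s of robot time: the slider stands within about 3 mm of the long mark by the camera, and the gripper holds the freed cap level about 7 to 8 cm above the open jug's mouth. The hand-in gave no verdict.

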